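Unpin the bending sled, hang the pin, run the sled home and latch it

ROBOT

A 6-joint arm with a two-finger parallel gripper is mounted at the origin on the work surface; the furniture and walls round the work are solid. World frame = base frame: x ahead of the robot, y to its left, z up, the work surface at z = 0. Lengths are in m, angles in degrees, forces in N, time in s.
With the tool pointing down it reaches from about 0.225 to 0.725 m from the base axis. Payload 3.1 kg.
Tool frame: the origin (TCP) lies at the very end of the fingers, on their centre line; the grasp point (between the pads) lies 19 mm behind it; y points along the fingers, z is the direction in which the jaws open and shut, and the axes are right-handed (so a half turn about y gives the same grasp; the last joint's range is limited). The gripper opens to 85 mm and grips with 20 to 120 N. Pads are 22 mm wide; open, the fingers measure 114 mm over their backs; the gripper's body (76 mm by 85 mm) begins 54 mm behind the grasp point. The pads swing forward as they close: fully open they stand 13 mm farther back than shut.
Start: joints at [-76.65, 2.75, 5.684, 92.934, 0, 82.678], TCP at [0.185, -0.491, 0.231] pointing down, gripper open.
Joint ranges: [-166.93, 166.93], [-56.73, 111.36], [-69.38, 81.34], [-121.58, 131.49], [-85.45, 84.26], [-180, 180]. Speed limits (degrees/s): [159.86, 159.86, 180, 180, 180, 180].

INTERFACE

Orientations are given as a 3x3 rotation matrix whose columns are the frame's x, y, z axes.
In Python, from rig import state, read_camera, finish_job gives the robot as it stands.
- The arm moves only by the tool drive_tool, never from a script. Its arguments are lists of equal length, an entry for each row: "dp": the shift along the tool's x, y, z in m, a list of three; "angular": the turn, a rotation vector about the tool's x, y, z in rad, a list of three; "claw": the closure in counts, from 0 (fully open) to 255 (shut). A call has 1 to 12 rows; each row is the pose to reach, as a shift and turn from the pose commanded when the call began, along the tool's axes at that moment; what a row does not reach only later rows make up. A row lasts 1/8 s, in which the tool goes at most 62.5 mm and 10.7 degrees, less where a joint would pass 70% of its speed; a pose out of reach is approached as far as the arm can. A call with a gripper value outside its range is refused whole. The fingers move at their own pace and stop on an object; "squeeze" is the grip in N (left out, the last holds). Time passes only in rows, so rows that repeat a pose let the fingers close. It gives the time, the measured TCP pose, the force and the opening at its end, in the units of the state.
- state(): the state, without advancing time (a new reading comes with each control period).
- read_camera(name): name is "side" or "top"; returns a dict with "img" (384x512x3 uint8, red, green, blue), "fovy" (degrees; the focal length in pixels is half the picture's height over the tangent of half this angle, whatever the lens; pixels are square), "cx", "cy" (the principal point, pixels), "rvec" (rotation vector, rad) and "tvec" (3), from world to camera coordinates, as OpenCV has them. Camera axes: x right, y down, z forward; pixel columns grow to the right and rows downward; lengths in m; the calibration is good to about 2 mm. A picture is of the moment at which its call begins. There is no depth.
- finish_job(): hands the job in, once; it reports no verdict.
The state is a dict: "t": time; "qpos": joint angles; "joint_vel": joint speeds; "joint_efforts": joint torques, N m; "position": TCP position; "eef_rot": TCP orientation; "contact_force": force on the tool from outside, world axes, zero at the start; "moment": the same for the moment, N m; "gripper_width": finger opening in m.
Only numpy, scipy, OpenCV 4.12 (cv2) and the standard library are available. Lean on these libraries where they do the work, as an engineer would, in place of code of your own. Each camera call takes 0.05 s, during which the arm holds its last target. There are 200 camera calls.

TASK

Pull the T-handled locking pin up out of the slide jig and hang it in the free middle slot of the hook rack, without knocking the two keys that hang beside it. Then push the sled along its rails until it is fully home against the end stop (it jams if pushed off its centre line), and swing the latch fully shut behind it. Leave the other tools on the table as they are.

Things in the scene. Friction and masses are not known exactly. Their poses are not given: they have to be found in the camera images.
- slide_jig: Fixed slide jig. Origin on the table under the middle of its channel; +x is the way the sled must travel, along the centre line y = 0. Plywood board 25 mm thick, x -180 to +160, y -95 to +95 mm, an aluminium rail along each long side (tops at 46 mm). Channel 142 mm wide (126 between the rails' lips), floor at z 25 mm. Pin hole 14 mm wide at x -75, y 0. Latch on the +y rail.
- home_point (a point): Where the sled's origin is when it is home: on the channel floor, x +100 mm in the jig's frame. Axes as the jig's. The steel end stop crosses the channel 25 mm further on; its top is 55 mm above the table, with a round former on it up to 73 mm.
- sled: Loose aluminium sled in the channel, 0.5 kg, 50 mm long (x), 138 wide (y), held by the rails' lips with 2 mm play. Origin: centre of its underside; axes as the jig's. Plate 14 mm thick; on its rear edge a fence 96 mm wide (x -25 to -15 mm), up to 48 mm. Starts behind the pin, at x -142 to -122 mm of the jig. Short and wide: it skews and jams if pushed over 20 mm off its centre line.
- push_pad (a point): Middle of the rear face of the rubber pad on the middle of the sled's fence, 28 mm behind the sled's origin: where to push. Pad 24 mm wide, 3 mm thick, 40 to 70 mm above the table. Pushed here in the jig's +x the sled takes about 5 N.
- lock_pin: Loose T-handled locking pin, 90 g, standing in the jig's hole in the sled's way. Origin: centre of the lower face of its collar (28 mm wide, 8 thick), which rests on the board (z 25 mm), later on the rack. Below: shank 10 mm thick, 23 long. Above: stem 12 mm thick and a black crossbar 46 mm long (its y), 14 thick (x), 16 high, middle 46 mm above the origin; grasp it across its thickness.
- hook_rack: Fixed hook rack, 210 mm wide (y). Origin on the table; open front faces its own -x. A comb of flat prongs, 8 mm thick, top at z 80 mm, reaches forward to x -36 mm; three slots 16 mm wide at y +58, 0, -58 mm are open at the front, closed at x +15 mm. A lip on the prongs' front tips rises 4.5 mm; nothing of the rack stands higher. The middle slot is free.
- free_slot (a point): Point in the rack's free middle slot at the height of the prongs' top, 26 mm behind their front tips (x -10, y 0, z 80 mm of the rack): where the pin's origin should come to rest. Axes as the rack's.
- key_left: Loose T-handled key hanging in the rack's slot at y +58 mm: collar, stem and crossbar like the pin's, shank 8 mm thick, 55 long. Origin: centre of the collar's lower face. Crossbar along the rack's y.
- key_right: The other hanging key, in the slot at y -58 mm; shank 6 mm thick, 45 long; otherwise the same.
- latch (a joint): Swing latch, a hinge about the vertical. 0: wide open, arm pointing along the jig's -x turned 0.5 rad outward (to +y). 2.07 rad: end stop, fully shut, arm along the jig's -y, across behind the sled's fence. Shuts counterclockwise seen from above. Stays where it is left; knob moves with 1 to 2 N. Shuts only when the sled is home.
- latch_pivot (a point): The latch's hinge axis at the arm's underside, 47 mm above the table; x +48.5, y +82 mm in the jig's frame.
- latch_knob (a point): Point on the axis of the latch's upright round black knob, 77 mm above the table; the knob is 16 mm thick, from 55 to 95 mm above the table, 58 mm from the hinge axis. The arm's top is at 55 mm.
- tape_measure: Bystander: tape measure 43x73x62 mm, origin under its middle. Leave alone.
- wood_plane: Bystander: small wood plane 50x105x48 mm, origin under the middle. Leave alone.
- try_square: Bystander: try square 80x107x18 mm, origin under the middle. Leave alone.
Things that resemble listed ones, but are neither listed nor needed, are in the scene too. What is shaped like the key_right but blue or pink is not meant. Leave any red look-alike of the sled alone.

How it is judged (in metres and radians):
On the way, in this order (a step that is already met when the one before it is completed fails the run):
1. the locking pin is lifted out of its hole (height (world z) of lock_pin above 0.055 m and contact force between the fingers and lock_pin above 0.5 N), for 0.1 s.
2. the pin hangs free in the rack's middle slot, let go (x of lock_pin in the frame of free_slot between -0.022 and 0.014 m and y of lock_pin in the frame of free_slot between -0.006 and 0.006 m and z of lock_pin in the frame of free_slot between -0.004 and 0.004 m and angle between lock_pin's own z axis and vertical below 0.15 rad and contact force between the fingers and lock_pin below 0.05 N), for 0.2 s.
3. the sled is fully home against the end stop (x of sled in the frame of slide_jig above 0.096 m and z of sled in the frame of slide_jig below 0.029 m), for 0.2 s.
4. the latch is shut behind the sled (value of joint latch above 1.92 rad), for 0.2 s.
At the end, for the whole second after the job is handed in: Pin upright (0.15 rad), let go, collar on the prongs (4 mm) in the middle slot: within 6 mm across, -22 to +14 mm along it from free_slot. Sled within 4 mm of home, latch within 0.15 rad of shut, all at rest. Both keys upright, within 12 mm of where they hung (all of step 2 and all of step 3 and value of joint latch above 1.92 rad and linear speed of each of sled, lock_pin below 0.02 m/s and distance of each of key_left, key_right from where it was at the start of the episode below 0.012 m and angle between each of key_left, key_right's own z axis and vertical below 0.15 rad); the robot touches nothing.
It fails at once if a hanging key is knocked more than 30 mm away or off the rack (distance of any of key_left, key_right from where it was at the start of the episode above 0.03 m).
It fails at once if a bystander tool is shifted more than 30 mm (distance of any of tape_measure, wood_plane, try_square from where it was at the start of the episode above 0.03 m).
It also fails if it takes over 72 s, if anything falls off the work surface, if the arm or the gripper's body presses on something with over 40 N, if the wrist force passes 120 N, or if a joint passes its speed limit or range.

## Working session

There is one attempt and no reset: what is moved stays moved. The work goes in short steps, Python scripts to look and compute and a tool call to move; the robot and the scene stay as the last step left them, time stands still between calls to the robot, and variables do not carry over. Pictures are saved under pics/ and viewed, about 8 in all and at most 12, crops included, and the job is handed in when it is done.

Besides the shell and the picture viewer there is one more tool, called after "Request:" as name(argument=value, ...) on one line, values as JSON. drive_tool: Moves the arm, as the interface text tells. Its arguments: {"type":"object","properties":{"dp":{"type":"array","items":{"type":"array","items":{"type":"number"}}},"angular":{"type":"array","items":{"type":"array","items":{"type":"number"}}},"claw":{"type":"array","items":{"type":"number"}},"squeeze":{"type":"number"}},"required":["dp","angular","claw"]}

```bash
mkdir -p pics; ls; python3 - <<'E'
from rig import state, read_camera
import cv2,pickle
s=state(); print(s)
for n in("side","top"):
    c=read_camera(n); pickle.dump(c,open(f"{n}0.pkl","wb"))
    print({k:v for k,v in c.items() if k!="img"})
    cv2.imwrite(f"pics/{n}0.png",cv2.resize(c["img"][:,:,::-1],(800,600),interpolation=cv2.INTER_CUBIC))
E
```

```text
pics
{'t': 0.0, 'qpos': array([-7.66498308e+01,  2.79250977e+00,  5.58918871e+00,  9.29323810e+01,
        2.71219448e-05,  8.26763497e+01]), 'joint_vel': array([-0.00199752,  0.06697576,  0.07747538, -0.08442531, -0.02329187,
        0.09906664]), 'joint_efforts': array([ 1.13847200e-04, -3.38779306e+01,  3.20016611e+01,  2.03346385e-02,
        1.04581687e-05, -1.87659275e-06]), 'position': array([ 0.18518371, -0.4905954 ,  0.23009941]), 'eef_rot': array([[-9.35605531e-01, -5.46417656e-04,  3.53046727e-01],
       [-3.53047020e-01,  2.30455222e-03, -9.35602742e-01],
       [-3.02384761e-04, -9.99997195e-01, -2.34906293e-03]]), 'contact_force': array([-0.32158755,  0.40173628,  0.18534223]), 'moment': array([ 0.01221823,  0.04007753, -0.03382611]), 'gripper_width': 0.08530690482493011}
{'fovy': 53.123964264067126, 'cx': 253.13417960776937, 'cy': 185.23420848050623, 'rvec': array([ 0.08096534,  2.60354357, -1.72151906]), 'tvec': array([0.51014442, 0.05077459, 1.28297189])}
{'fovy': 45.99406343431939, 'cx': 252.59209032532775, 'cy': 192.74617850879605, 'rvec': array([ 2.0908881 , -2.13192741,  0.1881273 ]), 'tvec': array([0.01403731, 0.50993899, 1.493182  ])}
```

View pics/top0.png

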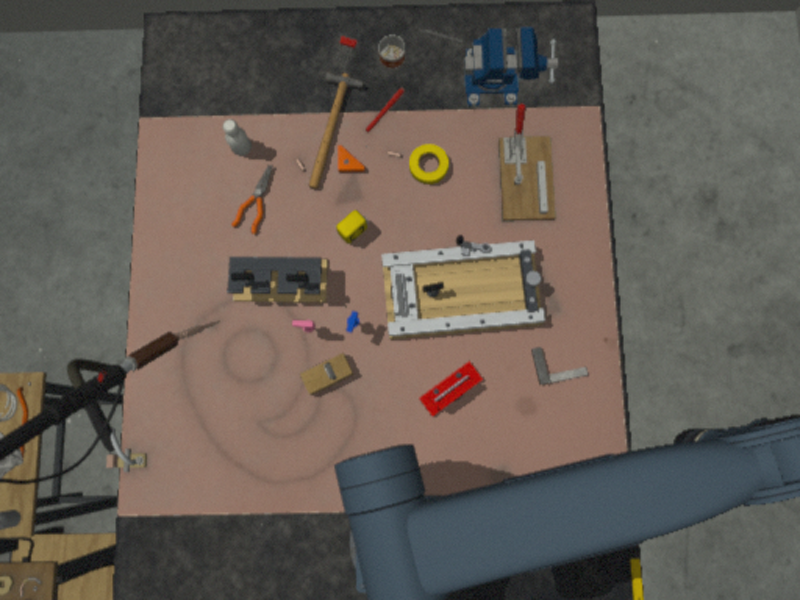

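View pics/side0.png

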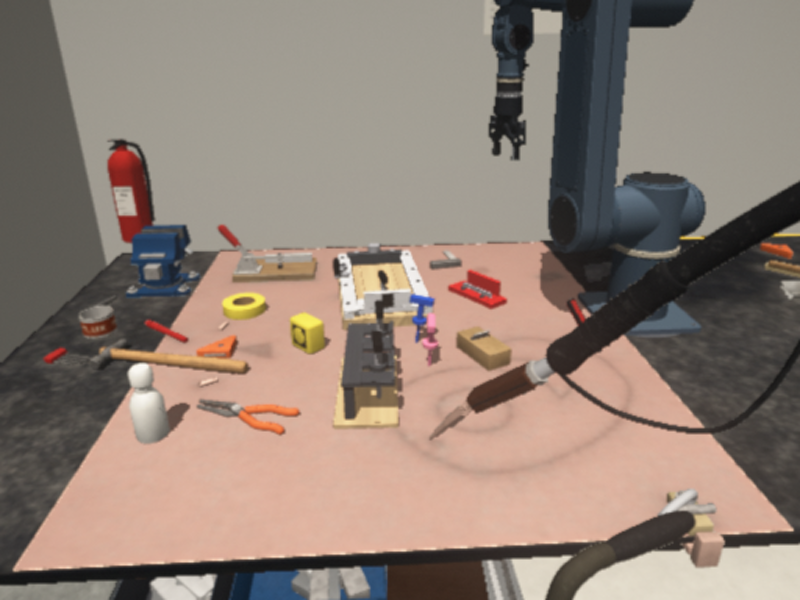

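Top view (800x600 px): the jig is at about (465,290), with the sled fence at (402,293), the pin crossbar at (432,289), the latch knob at (461,240) and the end stop at (533,280). The rack is at (278,280) with two black-handled keys. The red sled look-alike is at (452,388), and the pink and blue look-alikes are at (303,324) and (352,321). Next I'll measure on enlarged crops.

```bash
cat > h.py <<'E'
import numpy as np,cv2,pickle
def K(c):
    f=c["img"].shape[0]/2/np.tan(np.radians(c["fovy"]/2))
    return np.array([[f,0,c["cx"]],[0,f,c["cy"]],[0,0,1.]])
def w(c,u,v,z):
    "pixel (native) + height -> world"
    R=cv2.Rodrigues(c["rvec"])[0]; o=-R.T@c["tvec"]
    d=R.T@np.linalg.inv(K(c))@[u,v,1]; return o+d*(z-o[2])/d[2]
def pr(c,P):
    return cv2.projectPoints(np.float64(P).reshape(-1,3),c["rvec"],c["tvec"],K(c),None)[0].reshape(-1,2)
def crop(c,x0,y0,x1,y1,s,name):
    cv2.imwrite(name,cv2.resize(c["img"][y0:y1,x0:x1,::-1],None,fx=s,fy=s,interpolation=cv2.INTER_CUBIC))
E
python3 - <<'E'
from h import *
c=pickle.load(open("top0.pkl","rb")); k=512/800
for n,u,v,z in [("jig",465,290,.025),("pin",432,289,.08),("knob",461,240,.09),("rack",278,275,.08),("plane",327,374,.048),("tape",352,226,.06),("red",452,388,.04),("sq",550,370,.01)]:
    print(n,w(c,u*k,v*k,z).round(3))
print(pr(c,[[0,0,0],[.185,-.49,.23]])/k)
crop(c,140,145,355,225,3.7,"pics/crop0.png")
E
```

```text
jig [ 0.537 -0.152  0.025]
pin [ 0.529 -0.077  0.08 ]
knob [ 0.634 -0.142  0.09 ]
rack [0.567 0.255 0.08 ]
plane [0.354 0.152 0.048]
tape [0.68  0.096 0.06 ]
red [ 0.32  -0.115  0.04 ]
sq [ 0.357 -0.333  0.01 ]
[[401.32026304 542.56595538]
 [665.36350398 450.49143124]]
```

View pics/crop0.png

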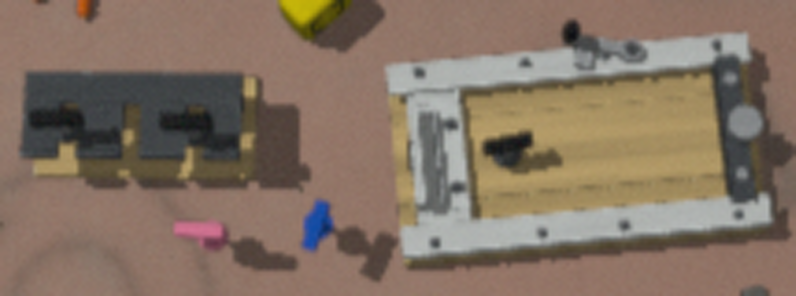

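Crop: the jig has the sled on its left, the black pin crossbar at (508,143) lying roughly along the jig's x, and the latch open with its knob at (571,32). The free middle slot in the rack is at (132,115), and its front faces the robot. The pin at crop (508,143) is the only black T in the channel. The pink and blue ones at (200,233) and (317,225) are not meant.

```bash
python3 - <<'E'
from h import *
t=pickle.load(open("top0.pkl","rb"));s=pickle.load(open("side0.pkl","rb"))
for c in(t,s): R=cv2.Rodrigues(c["rvec"])[0]; print((-R.T@c["tvec"]).round(3))
q=lambda u,v,z: w(t,140+u/3.7-.5+.5/3.7,145+v/3.7-.5+.5/3.7,z)
for n,u,v,z in [("jTL",387,66,.046),("jTR",747,35,.046),("jBR",771,222,.046),("jBL",403,256,.046),("pinA",484,150,.079),("pinB",531,138,.079),("rTL",25,73,.08),("rTR",243,73,.08),("rBR",240,157,.0845),("rBL",22,157,.0845),("slotmid",132,130,.08),("kL",57,120,.13),("kR",187,122,.13)]:
    print(n,q(u,v,z).round(4))
a=lambda c,x,y,W,H,S: cv2.resize(c["img"][y:y+H,x:x+W,::-1],(W*S,H*S),interpolation=cv2.INTER_CUBIC)
im=np.zeros((600,800,3),np.uint8)
A=a(t,143,160,72,36,6); im[:216,:432]=A           # rack top
B=a(t,292,163,52,34,7); im[:238,432:796]=B        # pin/latch area? 
C=a(s,212,155,72,60,5); im[250:550,:360]=C        # jig side
D=a(s,210,180,60,70,5); im[250:600,400:700]=D     # rack side
cv2.imwrite("pics/m1.png",im)
E
```

```text
[ 0.211 -0.019  1.564]
[0.565 1.132 0.556]
jTL [0.6184 0.0313 0.046 ]
jTR [ 0.6408 -0.3064  0.046 ]
jBR [ 0.4629 -0.3184  0.046 ]
jBL [0.4384 0.0191 0.046 ]
pinA [ 0.529  -0.0567  0.079 ]
pinB [ 0.5392 -0.0995  0.079 ]
rTL [0.6102 0.363  0.08  ]
rTR [0.6057 0.1623 0.08  ]
rBR [0.5261 0.1643 0.0845]
rBL [0.5304 0.3624 0.0845]
slotmid [0.5543 0.2635 0.08  ]
kL [0.5533 0.3206 0.13  ]
kR [0.5489 0.2055 0.13  ]
```

View pics/m1.png

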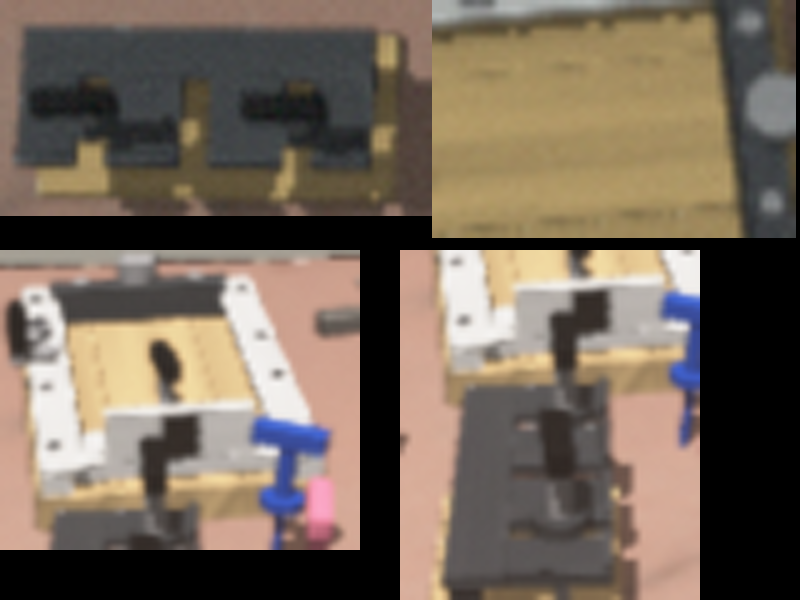

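The measurements agree: the jig origin is about (0.541,-0.154) with +x = (0.07,-0.998). The predicted hole is at (0.5356,-0.079), and the crossbar measures (0.534,-0.078). The rack's free_slot is about (0.554,0.263). Next I'll make a move helper and go above the pin.

```bash
cat >> h.py <<'E'
from scipy.spatial.transform import Rotation as Ro
def tgt(p,yaw):
    "dp, rotvec in tool axes to reach TCP p, pointing down, jaw axis (z) at world yaw deg"
    from rig import state
    s=state(); R=s["eef_rot"]; a=np.radians(yaw)
    z=np.array([np.cos(a),np.sin(a),0]); y=np.array([0,0,-1.]); x=np.cross(y,z)
    r=Ro.from_matrix(R.T@np.c_[x,y,z]).as_rotvec()
    print("t",round(s["t"],2),"pos",s["position"].round(4),"F",s["contact_force"].round(1),"w",round(s["gripper_width"],4),"dp",(R.T@(np.array(p)-s["position"])).round(4),"rot",r.round(4))
JO=np.array([.5408,-.1536]); JX=np.array([.0695,-.9976]); JY=np.array([.9976,.0695])
def jig(x,y): return JO+JX*x/1000+JY*y/1000
E
python3 - <<'E'
from h import *
tgt([.535,-.0785,.16],13.4)
print(jig(-75,0))
t=pickle.load(open("top0.pkl","rb"))
q=lambda u,v,z: w(t,140+u/3.7-.5+.5/3.7,145+v/3.7-.5+.5/3.7,z)
for n,u,v,z in[("knob",571,31,.095),("sledfenceL",420,110,.073),("sledfenceR",445,210,.073),("sledfrontT",462,92,.039),("sledfrontB",470,215,.039),("stopformer",745,122,.073),("blue",317,225,.05)]:
    p=q(u,v,z)[:2]; print(n,p.round(4),"jig",((p-JO)@JX*1000).round(1),((p-JO)@JY*1000).round(1))
E
```

```text
t 0.1 pos [ 0.1852 -0.4907  0.2302] F [-0. -0. -0.] w 0.0855 dp [-0.4728  0.0709 -0.262 ] rot [ 0.0015 -1.4439 -0.0017]
[ 0.5355875 -0.07878  ]
knob [ 0.6344 -0.138 ] jig -9.0 94.4
sledfenceL [0.5689 0.0008] jig -152.0 38.8
sledfenceR [ 0.4756 -0.0202] jig -137.6 -55.8
sledfrontT [ 0.5936 -0.0385] jig -111.2 60.6
sledfrontB [ 0.4764 -0.0432] jig -114.6 -56.6
stopformer [ 0.5512 -0.2949] jig 141.7 0.5
blue [0.4681 0.0975] jig -255.6 -55.1
```

Request:
drive_tool(dp=[[-0.02,0,-0.01],[-0.06,0,-0.035],[-0.11,0.005,-0.06],[-0.16,0.01,-0.09],[-0.21,0.02,-0.12],[-0.26,0.03,-0.145],[-0.31,0.04,-0.17],[-0.36,0.05,-0.2],[-0.41,0.06,-0.225],[-0.45,0.07,-0.25],[-0.473,0.071,-0.262],[-0.473,0.071,-0.262]], angular=[[0,-0.1,0],[0,-0.25,0],[0,-0.4,0],[0,-0.55,0],[0,-0.7,0],[0,-0.85,0],[0,-1.0,0],[0,-1.15,0],[0,-1.3,0],[0,-1.4,0],[0,-1.444,0],[0,-1.444,0]], claw=[0,0,0,0,0,0,0,0,0,0,0,0])

```text
t: 1.6
position: [0.5356, -0.0774, 0.1591]
eef_rot: [[0.235, -0.002, 0.972], [-0.972, 0.001, 0.235], [-0.001, -1.0, -0.002]]
contact_force: [-0.4, 1.0, 0.5]
gripper_width: 0.0853
```

```bash
python3 - <<'E'
from h import *
from rig import read_camera
tgt([.535,-.0785,.052],13.4)
t=read_camera("top");s=read_camera("side")
a=lambda c,x,y,W,H,S: cv2.resize(c["img"][y:y+H,x:x+W,::-1],(W*S,H*S),interpolation=cv2.INTER_CUBIC)
cv2.imwrite("pics/m2.png",np.hstack([a(t,225,110,130,120,3),a(s,190,90,130,120,3)]))
E
```

```text
t 1.6 pos [ 0.5356 -0.0774  0.1591] F [-0.4  1.   0.5] w 0.0853 dp [ 0.001   0.1071 -0.0006] rot [ 0.0018  0.0031 -0.0011]
```

View pics/m2.png

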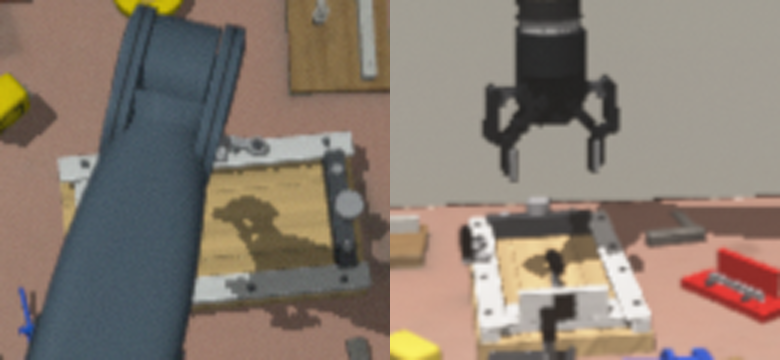

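Right panel, side view: the open fingers at (512,165) and (595,160) straddle the pin crossbar at (554,262). The gripper is aligned, so I'll descend and grip.

Request:
drive_tool(dp=[[0.001,0.03,0],[0.001,0.065,0],[0.001,0.095,0],[0.001,0.107,0],[0.001,0.107,0],[0.001,0.107,0],[0.001,0.107,0],[0.001,0.107,0],[0.001,0.107,0],[0.001,0.107,0],[0.001,0.107,0],[0.001,0.107,0]], angular=[[0,0,0],[0,0,0],[0,0,0],[0,0,0],[0,0,0],[0,0,0],[0,0,0],[0,0,0],[0,0,0],[0,0,0],[0,0,0],[0,0,0]], claw=[0,0,0,0,100,180,255,255,255,255,255,255], squeeze=40)

```text
t: 3.2
position: [0.5365, -0.0803, 0.0545]
eef_rot: [[0.232, 0.002, 0.973], [-0.973, -0.001, 0.232], [0.001, -1.0, 0.002]]
contact_force: [-0.9, 0.3, 5.6]
gripper_width: 0.0131
```

Request:
drive_tool(dp=[[0,-0.01,0],[0,-0.02,0],[0,-0.03,0],[0,-0.045,0],[0,-0.06,0],[0,-0.08,0],[0,-0.1,0],[0,-0.12,0],[0,-0.12,0],[0,-0.12,0]], angular=[[0,0,0],[0,0,0],[0,0,0],[0,0,0],[0,0,0],[0,0,0],[0,0,0],[0,0,0],[0,0,0],[0,0,0]], claw=[255,255,255,255,255,255,255,255,255,255])

```text
t: 4.45
position: [0.5355, -0.0801, 0.1731]
eef_rot: [[0.232, -0.0, 0.973], [-0.973, 0.0, 0.232], [-0.0, -1.0, -0.0]]
contact_force: [0.0, -0.8, -1.3]
gripper_width: 0.0131
```

```bash
python3 - <<'E'
from h import *
from rig import read_camera
s=read_camera("side"); crop(s,190,90,290,220,5,"pics/m3.png")
print([np.round(x,4) for x in (w(s,0,0,0),)])
# after-grasp: TCP->pin offset assume pin at hole centre; target over rack front
tgt([.552,.2617,.190],-1.3)
E
```

```text
[array([-4.9651, 11.7064,  0.    ])]
t 4.5 pos [ 0.5351 -0.0799  0.1724] F [-0.6 -0.1 -0.9] w 0.0133 dp [-0.3284 -0.0175  0.0956] rot [ 0.0015  0.2567 -0.0006]
```

View pics/m3.png

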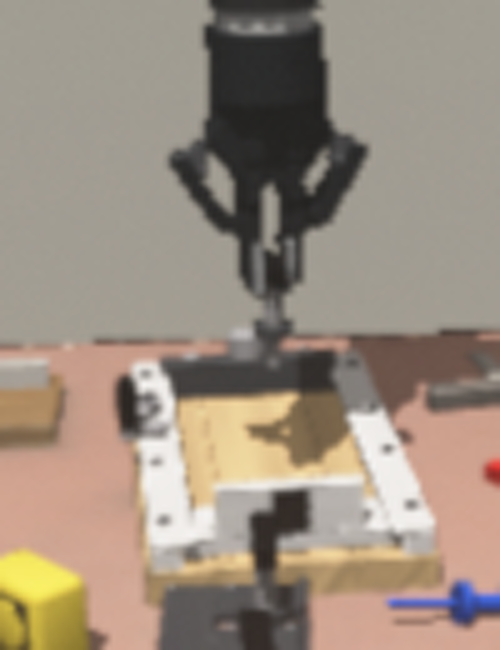

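The pin is held upright and its tip is clear. Before carrying it over, I'll refine the slot's y from the intensity profile of the first top image.

```bash
python3 - <<'E'
from h import *
t=pickle.load(open("top0.pkl","rb")); g=t["img"].astype(float).mean(2)
for v in range(174,184):
    p=g[v,168:186]; m=p[4:11]; print(v,p.round().astype(int),end=" ")
    i=int(np.argmax(m))+4; lo=np.median(np.r_[p[:3],p[-3:]]); h=(p[i]+lo)/2
    l=i
    while p[l]>h:l-=1
    r=i
    while p[r]>h:r+=1
    ul=168+l+(h-p[l])/(p[l+1]-p[l]); ur=168+r-(h-p[r])/(p[r-1]-p[r])
    a=w(t,ul,v,.072); b=w(t,ur,v,.08); print(a[:2].round(4),b[:2].round(4),"c",round((a[1]-.008),4),round(b[1]+.008,4))
tgt([.553,.2615,.215],-1.3)
E
```

```text
174 [65 68 68 69 69 49 63 66 68 67 70 69 65 70 72 65 66 64] [0.5762 0.259 ] [0.574  0.2505] c 0.251 0.2585
175 [63 63 70 70 69 52 67 73 70 68 69 68 67 66 66 51 55 49] [0.5729 0.2701] [0.5704 0.2447] c 0.2621 0.2527
176 [65 70 70 69 70 56 67 71 73 73 71 67 69 68 67 48 36 40] [0.5694 0.2704] [0.5669 0.2407] c 0.2624 0.2487
177 [67 69 69 69 69 56 69 71 69 66 67 69 67 70 61 44 31 32] [0.566  0.2712] [0.5634 0.2419] c 0.2632 0.2499
178 [67 68 68 68 67 58 69 73 68 66 68 70 68 66 64 38 33 31] [0.5625 0.2716] [0.56   0.2408] c 0.2636 0.2488
179 [68 67 53 55 68 62 78 78 74 69 68 68 67 68 65 49 35 28] [0.559  0.2725] [0.5565 0.2409] c 0.2645 0.2489
180 [ 51  51  40  44  60  92 117 116  82  70  67  65  67  67  69  63  53  51] [0.5556 0.2737] [0.5535 0.2614] c 0.2657 0.2694
181 [ 40  41  40  35  58 104 129 127  87  72  67  67  68  66  67  70  65  65] [0.5521 0.2738] [0.55   0.2615] c 0.2658 0.2695
182 [ 35  37  41  43  52 103 131 130  90  74  71  70  66  68  70  70  68  69] [0.5486 0.2734] [0.5466 0.2614] c 0.2654 0.2694
183 [ 43  38  48  45  54 104 126 105  80  66  66  71  69  69  69  71  68  70] [0.5451 0.2735] [0.5432 0.2627] c 0.2655 0.2707
t 4.5 pos [ 0.5351 -0.0799  0.1724] F [-0.6 -0.1 -0.9] w 0.0133 dp [-0.328  -0.0425  0.0965] rot [ 0.0015  0.2567 -0.0006]
```

```bash
python3 - <<'E'
from h import *
t=pickle.load(open("top0.pkl","rb")); I=t["img"].astype(float); g=I[:,:,0]-I[:,:,2]
g=g/I.sum(2)
for v in range(174,186,2):
    p=(g[v,168:186]+g[v+1,168:186])/2; print(v,(p*100).round().astype(int))
    h=.5*np.max(p[5:11])
    l=next(i for i in range(1,18) if p[i]<h<=p[i+1]); r=next(i for i in range(l+1,17) if p[i]>=h>p[i+1])
    ul=168+l+(h-p[l])/(p[l+1]-p[l]); ur=168+r+(p[r]-h)/(p[r]-p[r+1])
    a=w(t,ul,v+.5,.072); b=w(t,ur,v+.5,.08); print(a[:2].round(4),b[:2].round(4),"c",round((a[1]-.008),4),round(b[1]+.008,4))
E
```

```text
174 [-4 -4 -3 -3 -2  6 15 16 17 14  0 -3 -3 -3 -3 -4 -3 -4]
[0.5747 0.2723] [0.5724 0.2567] c 0.2643 0.2647
176 [-4 -4 -4 -2 -2  6 15 17 16 12  0 -3 -3 -2 -4 -2 -1 -1]
[0.5677 0.2721] [0.5655 0.2568] c 0.2641 0.2648
178 [-3 -2 -2 -3 -2  8 15 16 16 11  0 -2 -3 -4 -3 -3  0 -2]
[0.5608 0.2729] [0.5586 0.2571] c 0.2649 0.2651
180 [-2 -2 -2 -3  5 15 16 17 17 12  0 -4 -3 -3 -2 -2 -4 -4]
[0.5539 0.275 ] [0.5517 0.2569] c 0.267 0.2649
182 [-1 -4 -3 -3  6 15 17 17 16 11  0 -4 -3 -3 -3 -2 -3 -3]
[0.5469 0.2754] [0.5448 0.257 ] c 0.2674 0.265
184 [-4 -3 -4 -3  0 14 16 17 15  7  0 -3 -3 -3 -2 -1 -3 -3]
[0.54  0.274] [0.5379 0.2581] c 0.266 0.2661
```

```bash
python3 - <<'E'
from h import *
t=pickle.load(open("top0.pkl","rb")); I=t["img"].astype(np.float32).sum(2)
A=np.array([.5290,-.0567]);B=np.array([.5392,-.0995]);d=(B-A)/np.linalg.norm(B-A);n=np.array([-d[1],d[0]]);M=(A+B)/2
s=np.arange(-.040,.0401,.001)
for off in(-.003,0,.003):
    P=np.c_[M+s[:,None]*d+off*n,np.full(len(s),.079)]; q=pr(t,P).astype(np.float32)
    v=cv2.remap(I,q[:,:1],q[:,1:],cv2.INTER_LINEAR).ravel(); h=(np.min(v)+np.median(np.r_[v[:10],v[-10:]]))/2
    k=np.where(v<h)[0]; print(off,"ends mm",s[k[0]]*1e3,s[k[-1]]*1e3,"mid",(M+d*(s[k[0]]+s[k[-1]])/2).round(4)); print(v[::3].astype(int))
E
```

```text
-0.003 ends mm -21.999999999999986 22.000000000000053 mid [ 0.5341 -0.0781]
[386 271 269 367 381 328 209 144 112  88  82  73  97  92  91  81  71  75
  86 101 146 297 401 429 434 432 434]
0 ends mm -33.99999999999999 22.000000000000053 mid [ 0.5327 -0.0723]
[409 279 243 354 384 325 210 127  94  78  86  78  94  96  87  81  83  82
  87  91 136 274 411 434 435 437 436]
0.003 ends mm -33.99999999999999 23.000000000000057 mid [ 0.5328 -0.0727]
[433 298 259 339 399 358 244 132  96 101 109 105 102 113 109 108 110 122
 127 133 160 248 416 432 435 436 435]
```

Request:
drive_tool(dp=[[-0.005,-0.02,0.002],[-0.025,-0.0425,0.007],[-0.06,-0.0425,0.018],[-0.1,-0.0425,0.03],[-0.14,-0.0425,0.042],[-0.18,-0.0425,0.053],[-0.22,-0.0425,0.065],[-0.26,-0.0425,0.077],[-0.295,-0.0425,0.087],[-0.32,-0.0425,0.094],[-0.3293,-0.0425,0.0968],[-0.3293,-0.0425,0.0968]], angular=[[0,0,0],[0,0.03,0],[0,0.06,0],[0,0.09,0],[0,0.12,0],[0,0.15,0],[0,0.18,0],[0,0.21,0],[0,0.24,0],[0,0.257,0],[0,0.257,0],[0,0.257,0]], claw=[255,255,255,255,255,255,255,255,255,255,255,255])

```text
t: 6.0
position: [0.553, 0.2626, 0.2148]
eef_rot: [[-0.022, -0.002, 1.0], [-1.0, -0.001, -0.022], [0.001, -1.0, -0.002]]
contact_force: [0.2, 0.4, -1.3]
gripper_width: 0.0133
```

Request:
drive_tool(dp=[[0,0,0],[0,0,0],[0,0,0]], angular=[[0,0,0],[0,0,0],[0,0,0]], claw=[255,255,255])

```text
t: 6.38
position: [0.5536, 0.262, 0.216]
eef_rot: [[-0.024, 0.0, 1.0], [-1.0, -0.0, -0.024], [0.0, -1.0, 0.0]]
contact_force: [0.1, -0.7, -0.4]
gripper_width: 0.0134
```

```bash
python3 - <<'E'
from h import *
from rig import read_camera,state
tgt([.553,.2628,.14],-1.3)
a=lambda c,x,y,W,H,S: cv2.resize(c["img"][y:y+H,x:x+W,::-1],(W*S,H*S),interpolation=cv2.INTER_CUBIC)
t=read_camera("top");s=read_camera("side")
print(pr(t,[.554,.263,.15]),pr(s,[.554,.263,.15]))
cv2.imwrite("pics/m4.png",np.hstack([a(t,130,130,100,100,4),a(s,195,130,90,100,4)]))
print(Ro.from_matrix(state()["eef_rot"]).as_matrix().round(3))
E
```

```text
t 6.38 pos [0.5536 0.262  0.216 ] F [ 0.1 -0.7 -0.4] w 0.0134 dp [-0.0008  0.076  -0.0006] rot [-0.0003 -0.0013  0.    ]
[[171.42765282 175.05553315]] [[240.82079858 198.70572296]]
[[-0.024  0.     1.   ]
 [-1.     0.    -0.024]
 [-0.    -1.     0.   ]]
```

View pics/m4.png

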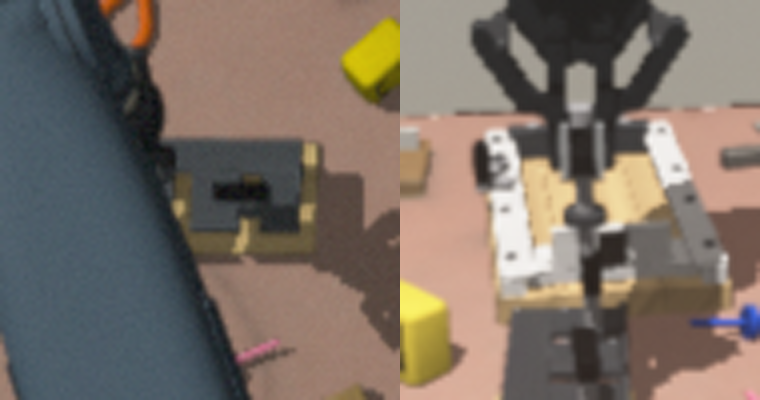

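The pin hangs vertically in the grip (right panel, collar at (583,213)) and both keys are undisturbed. Now I'll lower slowly while watching the force.

Request:
drive_tool(dp=[[-0.0005,0.02,0],[-0.0005,0.045,0],[-0.0005,0.065,0],[-0.0005,0.075,0],[-0.0005,0.08,0],[-0.0005,0.085,0],[-0.0005,0.09,0],[-0.0005,0.09,0]], angular=[[0,0,0],[0,0,0],[0,0,0],[0,0,0],[0,0,0],[0,0,0],[0,0,0],[0,0,0]], claw=[255,255,255,255,255,255,255,255])

```text
t: 7.48
position: [0.5533, 0.2632, 0.1257]
eef_rot: [[-0.023, -0.0, 1.0], [-1.0, -0.0, -0.023], [0.0, -1.0, -0.0]]
contact_force: [-0.3, -0.2, -1.0]
gripper_width: 0.0132
```

No contact with the shank below the prong tops, so it is in the slot. Continuing down.

Request:
drive_tool(dp=[[0,0.004,0],[0,0.008,0],[0,0.012,0],[0,0.015,0],[0,0.015,0],[0,0.015,0]], angular=[[0,0,0],[0,0,0],[0,0,0],[0,0,0],[0,0,0],[0,0,0]], claw=[255,255,255,255,255,255])

```text
t: 8.22
position: [0.5535, 0.2632, 0.1109]
eef_rot: [[-0.023, 0.0, 1.0], [-1.0, 0.0, -0.023], [-0.0, -1.0, 0.0]]
contact_force: [-0.5, -0.8, -0.0]
gripper_width: 0.0135
```

Request:
drive_tool(dp=[[0,0.001,0],[0,0.0015,0],[0,0.0015,0],[0,0.0015,0]], angular=[[0,0,0],[0,0,0],[0,0,0],[0,0,0]], claw=[255,255,255,255])

```text
t: 8.72
position: [0.5535, 0.2632, 0.1096]
eef_rot: [[-0.023, 0.0, 1.0], [-1.0, 0.0, -0.023], [-0.0, -1.0, 0.0]]
contact_force: [-0.3, -0.7, -0.7]
gripper_width: 0.0131
```

Request:
drive_tool(dp=[[0,0,0],[0,0,0],[0,0,0],[0,0,0],[0,0,0],[0,-0.01,0],[0,-0.03,0],[0,-0.06,0],[0,-0.09,0],[0,-0.11,0],[0,-0.11,0]], angular=[[0,0,0],[0,0,0],[0,0,0],[0,0,0],[0,0,0],[0,0,0],[0,0,0],[0,0,0],[0,0,0],[0,0,0],[0,0,0]], claw=[200,170,140,120,120,120,120,120,120,120,120])

```text
t: 10.1
position: [0.5548, 0.2637, 0.2226]
eef_rot: [[-0.023, 0.005, 1.0], [-1.0, 0.002, -0.023], [-0.002, -1.0, 0.005]]
contact_force: [0.6, -0.1, -0.2]
gripper_width: 0.0453
```

```bash
python3 - <<'E'
from h import *
from rig import read_camera
p=jig(-205,0); print(p); tgt([*p,.22],-86)
print(np.degrees(np.arctan2(JX[1],JX[0])),np.degrees(np.arctan2(JY[1],JY[0])))
from rig import state; print(state()["qpos"].round(1))
a=lambda c,x,y,W,H,S: cv2.resize(c["img"][y:y+H,x:x+W,::-1],(W*S,H*S),interpolation=cv2.INTER_CUBIC)
t=read_camera("top");s=read_camera("side")
cv2.imwrite("pics/m5.png",np.hstack([a(t,130,130,100,100,4),a(s,195,130,90,100,4)]))
E
```

```text
[0.5265525 0.050908 ]
t 10.1 pos [0.5548 0.2637 0.2226] F [ 0.6 -0.1 -0.2] w 0.0453 dp [ 0.2134  0.002  -0.0234] rot [-0.0029  1.478  -0.0057]
-86.0148024829741 3.9851975170258918
[ 19.2  15.9  19.5  93.3   0.  110.5]
```

View pics/m5.png

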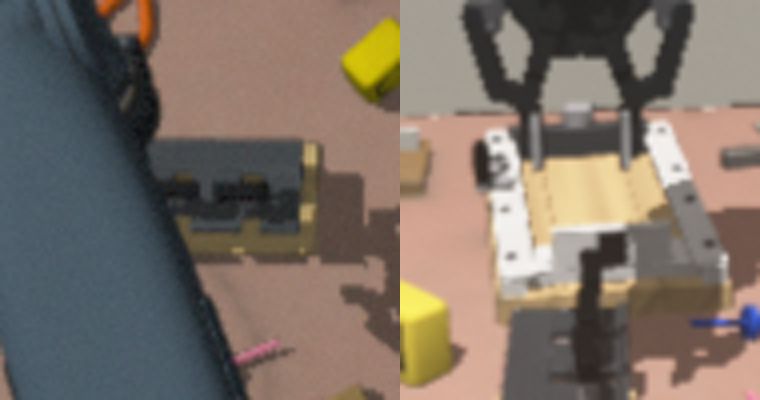

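Both panels show the pin hanging in the middle slot and the keys beside it unmoved. Next is the closed gripper, jaws along the jig's y, behind the sled.

Request:
drive_tool(dp=[[0.02,0,-0.002],[0.06,0,-0.006],[0.1,0,-0.01],[0.14,0,-0.015],[0.18,0,-0.02],[0.205,0.02,-0.023],[0.2134,0.05,-0.0234],[0.2134,0.085,-0.0234],[0.2134,0.12,-0.0234],[0.2134,0.15,-0.0234],[0.2134,0.172,-0.0234],[0.2134,0.1746,-0.0234]], angular=[[0,-0.01,0],[0,-0.03,0],[0,-0.05,0],[0,-0.07,0],[0,-0.092,0],[0,-0.092,0],[0,-0.092,0],[0,-0.092,0],[0,-0.092,0],[0,-0.092,0],[0,-0.092,0],[0,-0.092,0]], claw=[120,150,200,255,255,255,255,255,255,255,255,255])

```text
t: 11.7
position: [0.5217, 0.0505, 0.041]
eef_rot: [[0.069, -0.007, 0.998], [-0.998, 0.0, 0.069], [-0.001, -1.0, -0.007]]
contact_force: [-0.1, -0.0, -0.1]
gripper_width: -0.0
```

```bash
python3 - <<'E'
from h import *
from rig import read_camera
tgt([*jig(57,0),.05],4); tgt([*jig(-205,0),.05],4)
t=read_camera("top");s=read_camera("side")
a=lambda c,x,y,W,H,S: cv2.resize(c["img"][y:y+H,x:x+W,::-1],(W*S,H*S),interpolation=cv2.INTER_CUBIC)
cv2.imwrite("pics/m6.png",np.hstack([a(t,200,130,110,110,4),a(s,195,130,85,110,4)]))
E
```

```text
t 11.7 pos [0.5217 0.0505 0.041 ] F [-0.1 -0.  -0.1] w -0.0 dp [ 0.2619 -0.0093  0.0049] rot [ 0.0074 -0.0008 -0.0007]
t 11.7 pos [0.5217 0.0505 0.041 ] F [-0.1 -0.  -0.1] w -0.0 dp [-0.0001 -0.0091  0.0048] rot [ 0.0074 -0.0008 -0.0007]
```

View pics/m6.png

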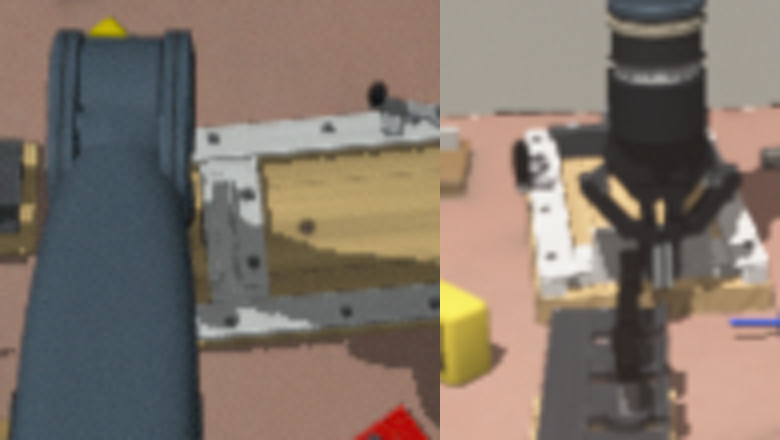

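Request:
drive_tool(dp=[[0,0,0],[0,0,0]], angular=[[0,0,0],[0,0,0]], claw=[255,255])

```text
t: 12.05
position: [0.5262, 0.0504, 0.046]
eef_rot: [[0.069, 0.002, 0.998], [-0.998, -0.0, 0.069], [0.0, -1.0, 0.002]]
contact_force: [-0.3, -0.7, 0.1]
gripper_width: 0.0002
```

```bash
python3 - <<'E'
from h import *
tgt([*jig(-205,0),.05],4);tgt([*jig(57,0),.05],4)
s=pickle.load(open("side0.pkl","rb"))
# fence top corners from first side view (m1 panel C: 5x, origin 212,155, row offset 250)
for u,v in((106,410),(255,402)):
    p=w(s,212+u/5-.4,155+(v-250)/5-.4,.073)[:2]; print(p.round(4),((p-JO)@JX*1e3).round(1),((p-JO)@JY*1e3).round(1))
E
```

```text
t 12.05 pos [0.5262 0.0504 0.046 ] F [-0.3 -0.7  0.1] w 0.0002 dp [-0.0005 -0.004   0.0004] rot [-0.0024 -0.0009  0.0002]
t 12.05 pos [0.5262 0.0504 0.046 ] F [-0.3 -0.7  0.1] w 0.0002 dp [ 0.2615 -0.0039  0.0006] rot [-0.0024 -0.0009  0.0002]
[0.5752 0.0051] -155.9 45.3
[ 0.4796 -0.    ] -157.5 -50.4
```

It has settled and is on the centre line. The fence centre measures jig y of about -2 mm, well within tolerance. Pushing.

Request:
drive_tool(dp=[[0.008,-0.004,0],[0.016,-0.004,0],[0.022,-0.004,0],[0.028,-0.004,0],[0.036,-0.004,0],[0.046,-0.004,0],[0.058,-0.004,0],[0.07,-0.004,0],[0.082,-0.004,0],[0.094,-0.004,0],[0.106,-0.004,0],[0.118,-0.004,0]], angular=[[0,0,0],[0,0,0],[0,0,0],[0,0,0],[0,0,0],[0,0,0],[0,0,0],[0,0,0],[0,0,0],[0,0,0],[0,0,0],[0,0,0]], claw=[255,255,255,255,255,255,255,255,255,255,255,255])

```text
t: 13.55
position: [0.5332, -0.0681, 0.0487]
eef_rot: [[0.069, -0.0, 0.998], [-0.998, 0.0, 0.069], [-0.0, -1.0, -0.0]]
contact_force: [0.5, 2.8, 1.4]
gripper_width: 0.0001
```

Request:
drive_tool(dp=[[0.012,0,0],[0.024,0,0],[0.036,0,0.001],[0.048,0,0.001],[0.06,0,0.001],[0.072,0,0.001],[0.084,0,0.001],[0.096,0,0.001],[0.106,0,0.001],[0.115,0,0.001],[0.122,0,0.001],[0.128,0,0.001]], angular=[[0,0,0],[0,0,0],[0,0,0],[0,0,0],[0,0,0],[0,0,0],[0,0,0],[0,0,0],[0,0,0],[0,0,0],[0,0,0],[0,0,0]], claw=[255,255,255,255,255,255,255,255,255,255,255,255])

```text
t: 15.05
position: [0.5431, -0.1953, 0.0487]
eef_rot: [[0.069, -0.0, 0.998], [-0.998, 0.0, 0.069], [-0.0, -1.0, -0.0]]
contact_force: [-0.7, 2.8, 1.3]
gripper_width: -0.0
```

Request:
drive_tool(dp=[[0.003,0,0],[0.006,0,0],[0.009,0,0],[0.011,0,0],[0.013,0,0],[0.015,0,0]], angular=[[0,0,0],[0,0,0],[0,0,0],[0,0,0],[0,0,0],[0,0,0]], claw=[255,255,255,255,255,255])

```text
t: 15.8
position: [0.5441, -0.21, 0.0487]
eef_rot: [[0.069, -0.0, 0.998], [-0.998, 0.0, 0.069], [-0.0, -1.0, -0.0]]
contact_force: [0.7, 3.6, 0.9]
gripper_width: 0.0002
```

Request:
drive_tool(dp=[[0.002,0,0],[0.003,0,0],[0.004,0,0],[0.005,0,0],[0.006,0,0]], angular=[[0,0,0],[0,0,0],[0,0,0],[0,0,0],[0,0,0]], claw=[255,255,255,255,255])

```text
t: 16.42
position: [0.5444, -0.2154, 0.0487]
eef_rot: [[0.069, -0.0, 0.998], [-0.998, 0.001, 0.069], [-0.001, -1.0, -0.0]]
contact_force: [0.0, 5.4, 2.5]
gripper_width: -0.0002
```

Request:
drive_tool(dp=[[0.001,0,0],[0.002,0,0],[0.003,0,0],[0.003,0,0]], angular=[[0,0,0],[0,0,0],[0,0,0],[0,0,0]], claw=[255,255,255,255])

```text
t: 16.92
position: [0.5444, -0.2153, 0.0488]
eef_rot: [[0.071, -0.001, 0.997], [-0.997, 0.007, 0.071], [-0.007, -1.0, -0.0]]
contact_force: [-1.6, 11.0, 4.0]
gripper_width: -0.0002
```

The force rises with no further travel. The TCP is at jig x of about 62, where it should be with the sled home. I'll retreat and move above the knob.

Request:
drive_tool(dp=[[-0.01,0,0],[-0.03,0,0],[-0.045,-0.01,0],[-0.055,-0.05,0.01],[-0.065,-0.1,0.03],[-0.0735,-0.11,0.06],[-0.0735,-0.11,0.085],[-0.0735,-0.11,0.0955],[-0.0735,-0.11,0.0955],[-0.0735,-0.11,0.0955]], angular=[[0,0,0],[0,0,0],[0,0,0],[0,0,0],[0,0,0],[0,0,0],[0,0,0],[0,0,0],[0,0,0],[0,0,0]], claw=[255,255,255,255,200,130,110,110,110,110])

```text
t: 18.18
position: [0.634, -0.139, 0.1584]
eef_rot: [[0.069, -0.001, 0.998], [-0.998, 0.0, 0.069], [-0.0, -1.0, -0.001]]
contact_force: [0.6, -0.3, -0.3]
gripper_width: 0.0486
```

```bash
python3 - <<'E'
from h import *
from rig import read_camera
tgt([*jig(-8.2,94.3),.062],4)
t=read_camera("top");s=read_camera("side")
a=lambda c,x,y,W,H,S: cv2.resize(c["img"][y:y+H,x:x+W,::-1],(W*S,H*S),interpolation=cv2.INTER_CUBIC)
cv2.imwrite("pics/m7.png",np.hstack([a(t,240,125,125,100,3),a(s,190,120,80,100,3)]))
cv2.imwrite("pics/m7.png",np.hstack([a(t,240,125,110,110,4),a(s,195,120,85,110,4)]))
E
```

```text
t 18.18 pos [ 0.634  -0.139   0.1584] F [ 0.6 -0.3 -0.3] w 0.0486 dp [-0.0001  0.0964  0.0005] rot [ 0.0014 -0.0011 -0.0002]
```

View pics/m7.png

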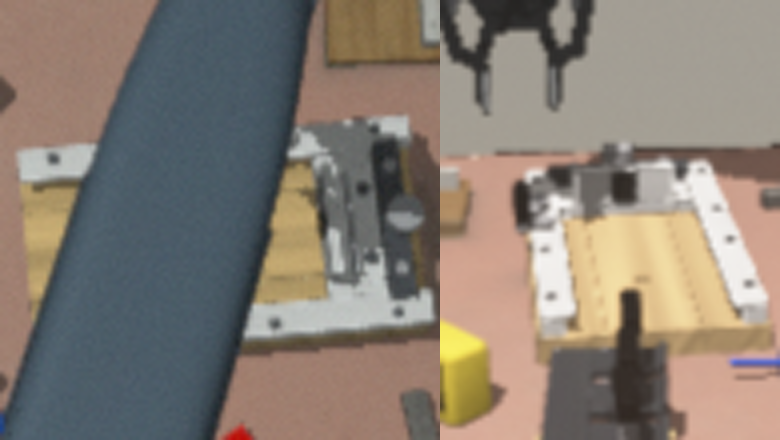

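The sled's front edge meets the stop at (378,190), so it is home. In the side view the fingers at (485,95) and (553,95) are centred over the knob at (522,205). Now down to grip the knob.

Request:
drive_tool(dp=[[0,0.03,0],[0,0.06,0],[0,0.085,0],[0,0.093,0],[0,0.093,0],[0,0.093,0],[0,0.093,0],[0,0.093,0],[0,0.093,0],[0,0.093,0]], angular=[[0,0,0],[0,0,0],[0,0,0],[0,0,0],[0,0,0],[0,0,0],[0,0,0],[0,0,0],[0,0,0],[0,0,0]], claw=[110,110,110,110,140,180,220,255,255,255], squeeze=20)

```text
t: 19.52
position: [0.6362, -0.1392, 0.0676]
eef_rot: [[0.069, 0.003, 0.998], [-0.998, -0.001, 0.069], [0.001, -1.0, 0.003]]
contact_force: [0.7, -0.1, 5.7]
gripper_width: 0.0152
```

```bash
python3 - <<'E'
from h import *
from rig import state
s=state();p=s["position"][:2];print(s["position"],s["contact_force"],s["gripper_width"],(p-JO)@JX*1e3,(p-JO)@JY*1e3)
R=s["eef_rot"]
K0=np.array([(p-JO)@JX,(p-JO)@JY])*1e3; v=K0-[48.5,82]; a0=np.arctan2(v[1],v[0]); r=np.hypot(*v); print("r",r,np.degrees(a0))
for a in np.linspace(a0,np.radians(270),22)[1:]:
    q=jig(48.5+58*np.cos(a),82+58*np.sin(a)) if a>a0+.3 else jig(48.5+r*np.cos(a),82+r*np.sin(a))
    d=R.T@np.r_[q-p,0]; print(round(np.degrees(a)),d.round(4))
E
```

```text
[ 0.63618677 -0.13923714  0.06759221] [ 0.65707069 -0.1218681   5.67431844] 0.015193421910613607 -7.69901127589044 96.15606174876773
r 57.954490357715905 165.8617938977684
171 [-0.001  -0.     -0.0049]
176 [-0.0016 -0.     -0.0099]
181 [-0.0017 -0.     -0.0149]
186 [-0.0015 -0.0001 -0.0199]
191 [-0.0008 -0.0001 -0.0249]
196 [ 0.0004 -0.0001 -0.0298]
201 [ 0.0019 -0.0001 -0.0345]
206 [ 0.0039 -0.0001 -0.0392]
210 [ 0.0062 -0.0001 -0.0436]
215 [ 0.009  -0.0001 -0.0478]
220 [ 0.0121 -0.0002 -0.0517]
225 [ 0.0155 -0.0002 -0.0554]
230 [ 0.0192 -0.0002 -0.0588]
235 [ 0.0232 -0.0002 -0.0618]
240 [ 0.0274 -0.0002 -0.0645]
245 [ 0.0319 -0.0002 -0.0668]
250 [ 0.0365 -0.0002 -0.0687]
255 [ 0.0413 -0.0002 -0.0702]
260 [ 0.0462 -0.0002 -0.0713]
265 [ 0.0512 -0.0002 -0.0719]
270 [ 0.0562 -0.0002 -0.0721]
```

The knob is gripped at radius 58.0 mm, as given. Swinging along the arc.

Request:
drive_tool(dp=[[-0.001,0,-0.005],[-0.0016,0,-0.01],[-0.0017,0,-0.015],[-0.0015,0,-0.02],[-0.0008,0,-0.025],[0.0004,0,-0.03],[0.002,0,-0.0345],[0.004,0,-0.039],[0.006,0,-0.0435],[0.009,0,-0.048],[0.012,0,-0.0515],[0.0155,0,-0.0555]], angular=[[0,0,0],[0,0,0],[0,0,0],[0,0,0],[0,0,0],[0,0,0],[0,0,0],[0,0,0],[0,0,0],[0,0,0],[0,0,0],[0,0,0]], claw=[255,255,255,255,255,255,255,255,255,255,255,255])

```text
t: 21.02
position: [0.5823, -0.1572, 0.0671]
eef_rot: [[0.071, 0.004, 0.997], [-0.997, 0.002, 0.071], [-0.001, -1.0, 0.005]]
contact_force: [2.7, 3.4, 5.0]
gripper_width: 0.0149
```

Request:
drive_tool(dp=[[0.0037,0,-0.0033],[0.0077,0,-0.0063],[0.012,0,-0.009],[0.0164,0,-0.0113],[0.021,0,-0.0132],[0.0258,0,-0.0147],[0.0307,0,-0.0158],[0.0357,0,-0.0164],[0.041,0,-0.0166],[0.043,0,-0.0166],[0.043,0,-0.0166]], angular=[[0,0,0],[0,0,0],[0,0,0],[0,0,0],[0,0,0],[0,0,0],[0,0,0],[0,0,0],[0,0,0],[0,0,0],[0,0,0]], claw=[255,255,255,255,255,255,255,255,255,255,255])

```text
t: 22.4
position: [0.5677, -0.2014, 0.0669]
eef_rot: [[0.07, 0.002, 0.998], [-0.998, 0.002, 0.07], [-0.002, -1.0, 0.002]]
contact_force: [1.7, 3.0, 6.1]
gripper_width: 0.0148
```

```bash
python3 - <<'E'
from h import *
from rig import state
s=state();p=s["position"][:2];v=np.array([(p-JO)@JX,(p-JO)@JY])*1e3-[48.5,82]; print(np.hypot(*v),np.degrees(np.arctan2(v[1],v[0]))%360,s["contact_force"],s["gripper_width"])
E
```

```text
58.51309383369957 270.99176940577274 [1.72383663 2.96358868 6.07506846] 0.014825884000300616
```

Now at 271°, against 270° for shut. I'll nudge slightly to feel the stop, then release and lift.

Request:
drive_tool(dp=[[0.002,0,0],[0.003,0,0],[0.003,0,0]], angular=[[0,0,0],[0,0,0],[0,0,0]], claw=[255,255,255])

```text
t: 22.78
position: [0.5678, -0.2041, 0.0668]
eef_rot: [[0.07, 0.002, 0.998], [-0.998, 0.002, 0.07], [-0.002, -1.0, 0.002]]
contact_force: [2.4, 4.0, 6.6]
gripper_width: 0.0151
```

Request:
drive_tool(dp=[[-0.003,0,0],[-0.003,0,0],[-0.003,0,0],[-0.003,0,0],[-0.003,0,0],[-0.003,-0.02,0],[-0.003,-0.05,0],[-0.003,-0.09,0],[-0.003,-0.13,0],[-0.003,-0.15,0],[-0.003,-0.15,0]], angular=[[0,0,0],[0,0,0],[0,0,0],[0,0,0],[0,0,0],[0,0,0],[0,0,0],[0,0,0],[0,0,0],[0,0,0],[0,0,0]], claw=[200,160,130,130,130,130,130,130,130,130,130])

```text
t: 24.15
position: [0.5683, -0.203, 0.2183]
eef_rot: [[0.069, 0.004, 0.998], [-0.998, -0.002, 0.069], [0.003, -1.0, 0.004]]
contact_force: [-0.2, 0.1, 0.0]
gripper_width: 0.0422
```

Request:
drive_tool(dp=[[0.03,0,-0.02],[0.07,0,-0.07],[0.1,0,-0.12],[0.13,0,-0.17],[0.15,0,-0.2],[0.15,0,-0.2],[0.15,0,-0.2],[0.15,0,-0.2]], angular=[[0,0,0],[0,0,0],[0,0,0],[0,0,0],[0,0,0],[0,0,0],[0,0,0],[0,0,0]], claw=[130,130,130,130,130,130,130,130])

```text
t: 25.15
position: [0.3786, -0.3649, 0.215]
eef_rot: [[0.071, -0.0, 0.998], [-0.998, 0.001, 0.071], [-0.001, -1.0, -0.0]]
contact_force: [0.6, 0.1, 0.5]
gripper_width: 0.042
```

```bash
python3 - <<'E'
from h import *
from rig import read_camera
t=read_camera("top");s=read_camera("side")
cv2.imwrite("pics/t8.png",t["img"][:,:,::-1])
a=lambda c,x,y,W,H,S: cv2.resize(c["img"][y:y+H,x:x+W,::-1],(W*S,H*S),interpolation=cv2.INTER_CUBIC)
im=np.zeros((600,800,3),np.uint8); im[:296,:]=a(t,140,145,200,74,4); im[300:600,:360]=a(s,200,145,90,75,4); im[300:600,400:800]=a(t,140,145,100,75,4)
im[300:600,400:]=a(s,210,175,80,60,5)
cv2.imwrite("pics/m8.png",im)
E
```

```text
(no output)
```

View pics/m8.png

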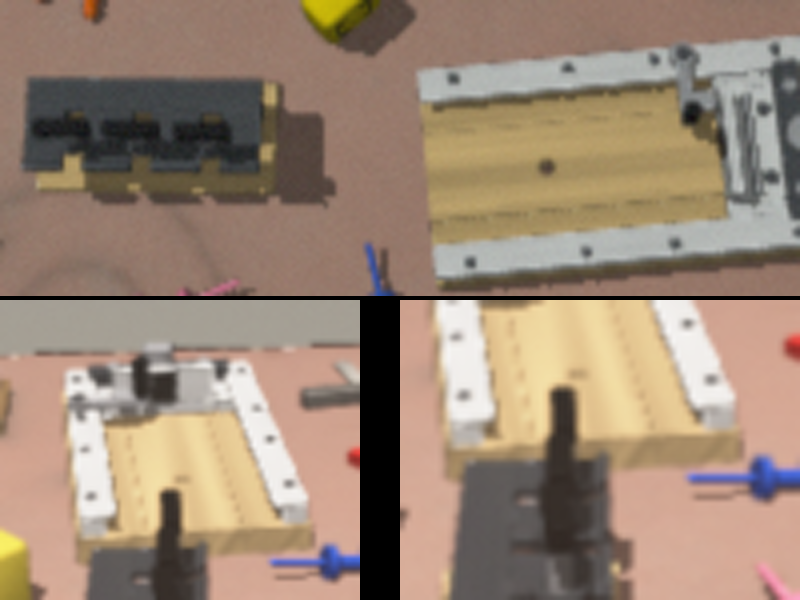

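```bash
python3 - <<'E'
from h import *
t=pickle.load(open("top0.pkl","rb"))
q=lambda u,v,z: w(t,140+u/4-.375,145+v/4-.375,z)[:2]
for n,u,v,z in[("pivot",683,52,.058),("knob",691,111,.095),("sledfront",772,110,.039),("pin",131,130,.134),("kL",61,128,.134),("kR",202,132,.134)]:
    p=q(u,v,z); print(n,p.round(4),"jig",((p-JO)@JX*1e3).round(1),((p-JO)@JY*1e3).round(1))
q=jig(48.5,24);print(pr(t,[*q,.095]))
E
```

```text
pivot [ 0.6273 -0.1967] jig 49.0 83.3
knob [ 0.5661 -0.1969] jig 44.9 22.2
sledfront [ 0.579  -0.2735] jig 122.2 29.7
pin [0.5509 0.263 ] jig -414.9 39.0
kL [0.5538 0.3202] jig -471.8 45.9
kR [0.5479 0.205 ] jig -357.3 32.1
[[313.3844688  171.76665024]]
```

The knob reads about 266° by eye (shut is 270°), with roughly 1 px (2–3 mm) of bias. A touch with closed fingers will confirm it and seat the latch.

```bash
python3 - <<'E'
from h import *
tgt([*jig(0,24),.068],4)
E
```

```text
t 25.25 pos [ 0.3787 -0.365   0.2154] F [-0.2  0.6 -0.4] w 0.0417 dp [-0.1993  0.1475  0.2007] rot [ 0.0002  0.0011 -0.0005]
```

Request:
drive_tool(dp=[[-0.03,0,0.03],[-0.07,0,0.07],[-0.11,0,0.11],[-0.15,0,0.15],[-0.185,0,0.185],[-0.199,0.02,0.2007],[-0.199,0.06,0.2007],[-0.199,0.1,0.2007],[-0.199,0.13,0.2007],[-0.199,0.147,0.2007],[-0.199,0.147,0.2007],[-0.199,0.147,0.2007]], angular=[[0,0,0],[0,0,0],[0,0,0],[0,0,0],[0,0,0],[0,0,0],[0,0,0],[0,0,0],[0,0,0],[0,0,0],[0,0,0],[0,0,0]], claw=[200,255,255,255,255,255,255,255,255,255,255,255])

```text
t: 26.75
position: [0.5653, -0.1539, 0.0702]
eef_rot: [[0.069, 0.002, 0.998], [-0.998, -0.001, 0.069], [0.001, -1.0, 0.002]]
contact_force: [-0.9, -0.4, -0.1]
gripper_width: 0.0
```

Request:
drive_tool(dp=[[0.01,0,0],[0.018,0,0],[0.022,0,0],[0.025,0,0],[0.027,0,0],[0.029,0,0],[0.029,0,0]], angular=[[0,0,0],[0,0,0],[0,0,0],[0,0,0],[0,0,0],[0,0,0],[0,0,0]], claw=[255,255,255,255,255,255,255])

```text
t: 27.62
position: [0.5662, -0.1821, 0.0686]
eef_rot: [[0.069, -0.0, 0.998], [-0.998, 0.0, 0.069], [-0.0, -1.0, -0.0]]
contact_force: [-0.4, 0.2, 0.1]
gripper_width: -0.0002
```

Request:
drive_tool(dp=[[0.001,0,0],[0.002,0,0],[0.003,0,0],[0.004,0,0],[0.004,0,0]], angular=[[0,0,0],[0,0,0],[0,0,0],[0,0,0],[0,0,0]], claw=[255,255,255,255,255])

```text
t: 28.25
position: [0.5661, -0.1825, 0.0686]
eef_rot: [[0.071, -0.001, 0.997], [-0.997, 0.007, 0.071], [-0.008, -1.0, -0.0]]
contact_force: [-0.9, 8.8, 2.7]
gripper_width: -0.0001
```

Firm stop (8.8 N, no travel) at the shut position. Retreating clear.

Request:
drive_tool(dp=[[-0.01,0,0],[-0.03,0,0],[-0.04,-0.03,0],[-0.04,-0.07,0],[-0.04,-0.11,0],[-0.04,-0.15,0],[0,-0.16,-0.05],[0.05,-0.16,-0.1],[0.1,-0.16,-0.15],[0.12,-0.16,-0.18],[0.12,-0.16,-0.18],[0.12,-0.16,-0.18]], angular=[[0,0,0],[0,0,0],[0,0,0],[0,0,0],[0,0,0],[0,0,0],[0,0,0],[0,0,0],[0,0,0],[0,0,0],[0,0,0],[0,0,0]], claw=[255,255,255,255,255,255,255,255,255,255,255,255])

```text
t: 29.75
position: [0.3956, -0.318, 0.2288]
eef_rot: [[0.069, 0.001, 0.998], [-0.998, -0.0, 0.069], [0.0, -1.0, 0.001]]
contact_force: [0.6, 0.0, -0.8]
gripper_width: -0.0005
```

Request:
drive_tool(dp=[[0,0,0],[0,0,0],[0,0,0],[0,0,0]], angular=[[0,0,0],[0,0,0],[0,0,0],[0,0,0]], claw=[255,255,255,255])

```text
t: 30.25
position: [0.3957, -0.3181, 0.2287]
eef_rot: [[0.07, -0.0, 0.998], [-0.998, 0.0, 0.07], [-0.0, -1.0, -0.0]]
contact_force: [-0.8, -0.6, 0.1]
gripper_width: -0.0
```

```bash
python3 - <<'E'
from h import *
from rig import read_camera,finish_job,state
t=read_camera("top");o=cv2.imread("pics/t8.png")[:,:,::-1]
d=np.abs(t["img"].astype(int)-o).sum(2)
print("changed px rack/jig:",(d[160:200,145:212]>90).sum(),(d[150:215,245:350]>90).sum(),state()["t"],state()["contact_force"])
print(finish_job())
E
```

```text
changed px rack/jig: 0 10 30.3 [-0.02010903 -0.08558456 -0.28916718]
the job is handed in; nothing more can be done
None
```

The job is done and handed in at about 30 s: the pin hangs in the rack's middle slot, the sled is home and the latch is shut. `finish_job()` gave no verdict, so these are my own last checks:

- **Pin and keys:** The pin hangs in the middle slot, with its crossbar about halfway between the two keys. The keys are within about 1 mm of where I first measured them.
- **Sled:** It stopped at the expected home position, and the push force rose to 11 N with no further travel. In the last picture its front edge read 122 mm along the jig instead of 125. I put that down to about 1 pixel of bias, because there was no visible gap to the stop.
- **Latch:** By eye the knob read about 266°, where shut is 270°. A touch with closed fingers met a firm stop at the fully shut position (8.8 N, no travel), so I trust the touch over the picture.
- **Bystanders and gripper:** I touched none of the bystanders, and the gripper was clear of everything at the end.
- **Blue and pink look-alikes:** The blue one, and apparently the pink one, looked toppled after the first picture. I saw no contact with either one. Neither is a listed object.

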